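# Clamp the gel cassettes in the casting clamp and put the scraper away

## Robot

A 7-joint arm with a two-finger parallel gripper is mounted at the origin on the work surface. World frame = base frame: x ahead of the robot, y to its left, z up, the work surface at z = 0. Lengths are in m, angles in rad, forces in N, time in s.
With the tool pointing down it reaches from about 0.425 to 1.025 m from the base axis. Payload 3.6 kg.
Tool frame: the origin (TCP) lies midway between the tips of the shut fingers; the grasp point (between the pads) lies 19 mm behind it; x points along the fingers, y is the direction in which the jaws open and shut, and the axes are right-handed (so a half turn about x gives the same grasp; the last joint's range is limited). The gripper opens to 85 mm and grips with 20 to 120 N. Pads are 22 mm wide; open, the fingers measure 114 mm over their backs; the gripper's body (76 mm by 85 mm) begins 54 mm behind the grasp point. The pads swing forward as they close: fully open they stand 13 mm farther back than shut.
Start: joints at [-1.286, 0.591, 0.048, 1.609, -0.033, 0.943, -0.034], TCP at [0.268, 0.674, 0.231] pointing down, gripper open.
Joint ranges: [-2.69, 2.69], [-0.47, 2.24], [-1.27, 1.36], [0.19, 2.51], [-1.53, 4.68], [0.08, 2.07], [-3.09, 3.09]. Speed limits (rad/s): [2.57, 2.57, 3.14, 3.14, 3.14, 3.14, 3.14].

## Interface

Orientations are given as a unit quaternion [x, y, z, w].
In Python, from cell import * gives the robot as it stands.
- The arm moves only by the shell command python3 -m inch 'ROWS' [OPENING]. ROWS is text: rows parted by semicolons, each of 4 numbers parted by spaces: the shift along the world's x, y, z in m, then the turn about the world's z in degrees. In form: x y z twist; .... A call has 1 to 12 rows; each row is the pose to reach, as a shift and turn from the pose commanded when the call began; what a row does not reach only later rows make up. A row lasts 1/10 s, in which the tool goes at most 50 mm and 8.59 degrees, less where a joint would pass 70% of its speed; a pose out of reach is approached as far as the arm can. A call with a gripper value outside its range is refused whole. OPENING is the opening, from 0 (shut) to 1 (fully open), set as the call begins (- or left out, the last holds). The fingers move at their own pace and stop on an object; the grip force is fixed at half the most. Time passes only in rows, so rows that repeat a pose let the fingers close. It gives the time, the measured TCP pose, the force and the opening at its end, in the units of the state.
- get_state(): the state, without advancing time (a new reading comes with each control period).
- camera(name): name is "side" or "top"; returns a dict with "frame" (420x560x3 uint8, blue, green, red), "depth" (420x560 float32, m along the optical axis (not along the pixel's ray), 0 where there is no reading), "K" (3x3 intrinsics, pixels), "R" (3x3) and "t" (3): a world point X has camera coordinates R X + t. Camera axes: x right, y down, z forward; pixel columns grow to the right and rows downward; lengths in m; the calibration is good to about 2 mm. A picture is of the moment at which its call begins.
- job_done(): hands the job in, once; it reports no verdict.
The state is a dict: "time": time; "joint_positions": joint angles; "dq": joint speeds; "tau": joint torques, N m; "tool_pos": TCP position; "eef_rot": TCP orientation; "ft_force": force on the tool from outside, world axes, zero at the start; "torque": the same for the moment, N m; "finger_gap": finger opening in m.
Only numpy, scipy, OpenCV 4.12 (cv2) and the standard library are available. Lean on these libraries where they do the work, as an engineer would, in place of code of your own. Each camera call takes 0.05 s, during which the arm holds its last target. There are 200 camera calls.

## Task

Stand every gel cassette that is on the bench upright side by side in the bay of the casting clamp, then wind the clamp's T-handle in until its resistance rises clearly and the stack is held firmly. Put the scraper away by sliding its blade edgewise, fully home, into the slot of its holder, and leave the other things on the bench where they stand.

Things in the scene. Friction and masses are not known exactly. Their poses are not given: they have to be found in the camera images.
- cassette1: gel cassette (one of two to four on the bench; None if absent): an upright white-framed slab with a green glass window, 64 mm wide (its x) x 22 mm thick (its y) x 70 mm tall, 120 g. Origin at the centre of its underside, z up. It is loaded with its width across the clamp's screw; it is the same either way round.
- cassette2: gel cassette (one of two to four on the bench; None if absent): an upright white-framed slab with a green glass window, 64 mm wide (its x) x 22 mm thick (its y) x 70 mm tall, 120 g. Origin at the centre of its underside, z up. It is loaded with its width across the clamp's screw; it is the same either way round.
- cassette3: gel cassette (one of two to four on the bench; None if absent): an upright white-framed slab with a green glass window, 64 mm wide (its x) x 22 mm thick (its y) x 70 mm tall, 120 g. Origin at the centre of its underside, z up. It is loaded with its width across the clamp's screw; it is the same either way round.
- cassette4: gel cassette (one of two to four on the bench; None if absent): an upright white-framed slab with a green glass window, 64 mm wide (its x) x 22 mm thick (its y) x 70 mm tall, 120 g. Origin at the centre of its underside, z up. It is loaded with its width across the clamp's screw; it is the same either way round.
- pad (a joint): how far the moving jaw's springy rubber facing is squashed, in m: 0 free, 0.005 at the very most, where it is solid and the handle's resistance shoots up (10 N per mm of clamping force before that). Let go from there, the screw settles back to about 0.004. More than 0.002 with all the cassettes between the jaws is firmly clamped.
- grip_b (a point): centre of the other end grip of the T-handle, 120 mm from grip_a
- scraper: flat scraper lying on the bench, 160 mm long: grey handle 90 mm long x 24 mm wide x 18 mm thick, then a steel blade 70 mm long x 60 mm wide x 4 mm thick, 7 to 11 mm above the handle's underside; 120 g. Origin on its underside, 35 mm ahead of the handle's middle and 80 mm behind the blade's front edge; x points along it to the blade, z up.
- scraper_tip (a point): middle of the blade's front edge
- holder: scraper holder, fixed: a low white block 78 x 92 x 45 mm with a clear cover over its slot (cover at 13.5 to 19.5 mm). Origin on the bench under the middle of the slot's mouth; x points into the slot, y across it.
- bottle: white plastic bottle with a blue cap, 64 mm diameter, 150 mm tall, bystander, origin under its centre
- jar: low white jar, 52 mm diameter, 55 mm tall, bystander, origin under its centre
- beaker: empty glass beaker, 72 mm diameter, 85 mm tall, bystander, origin under its centre
- dish: clear closed dish, 90 mm diameter, 18 mm tall, bystander, origin under its centre
- tipbox: blue box, 100 x 70 x 50 mm, bystander, origin under its centre
- weight: brass weight, 38 mm diameter, 45 mm tall, bystander, origin under its centre
- caster: casting clamp, fixed: a low bed with a bay between a fixed and a moving jaw. Origin on the bench under the middle of the open bay; y runs along the screw to the fixed jaw, z up. Jaws and screw bracket (y = -92 to -110 mm) are 60 mm wide in x and at most 110 mm high. Rails, 12 mm above the bay floor, run along the bay at x = 36 to 44 and -36 to -44 mm: a cassette has 4 mm to spare each side.
- bay (a point): foot of the fixed jaw's face, on the bay floor (35 mm above the bench), at x = 0, y = +62 mm of the caster; axes as the caster. Cassettes stand on the floor between here and jaw_face, each upright, its width along x, within 12 mm of x = 0 and square to the jaws; four take 88 mm.
- jaw_face (a point): middle of the moving jaw's rubber facing, 69 mm above the bench. With nothing clamped it is at y = -54 mm + 36 mm x screw / (2 pi) of the caster, so the bay is 110 to 116 mm long at the start.
- screw (a joint): turn of the T-handle in rad, 0 = wide open, at most 14.6, starts at 0 to 1. One turn moves jaw and handle 36 mm towards the fixed jaw. It grows clockwise seen looking along the caster's +y (handle's top moves to the caster's +x). Free it takes 0.25 N m (4 N at a grip, felt only while turning); on the stack 0.06 N m (1 N) more per mm of squash, and then it stops hard. It locks itself.
- hub (a point): centre of the T-handle's hub on the screw axis, 82 mm above the bench, at y = -229 mm + 36 mm x screw / (2 pi) of the caster. The handle is a 10 mm bar square to the axis. From above, an end grip can be pinched with a finger at each flat end, along the screw axis, and led round its arc: the grips spin freely. The bracket stays at least 40 mm from the bar.
- grip_a (a point): centre of one of the two free-spinning grey grips on the ends of the T-handle (drums 22 mm in diameter, 26 mm long along the screw axis), 60 mm from the axis; straight above the hub at screw 0
- slot (a point): middle of the slot's mouth, 9 mm above the bench; x points into the slot. It is 68 mm wide, 9 mm high (4.5 to 13.5 mm above the bench), 66 mm deep. With the scraper flat on the bench its blade is level with the slot. Fully home: blade tip at least 52 mm past the mouth.
- scraper_grip (a point): on the scraper's handle 30 mm behind its origin, 9 mm above its underside: a good place to grip
Mind the look-alikes: they are no part of the job. What is shaped like the cassette2 but purple is not meant. What is shaped like the cassette3 but red is not meant.

How it is judged:
By the outcome, as a careful person would: the job done as asked, in the order asked, and still so for the second after the job is handed in, with the robot touching nothing.
Of cassette1, cassette2, cassette3, cassette4 only 2 to 4 are there at a start; the rules pass over those that are not, and their reading is None.
At some moment in a run one of scraper may be knocked a few centimetres aside while the robot is not near it.
It also fails if it takes over 208 s, if anything falls off the work surface, if the arm or the gripper's body presses on something with over 40 N, if the wrist force passes 120 N, or if a joint passes its speed limit or range.

## Working session

There is one attempt and no reset: what is moved stays moved. The work goes in short steps, Python scripts to look and compute and a shell command to move; the robot and the scene stay as the last step left them, time stands still between calls to the robot, and variables do not carry over. Pictures are saved under pics/ and viewed, about 12 in all and at most 16, crops included, and the job is handed in when it is done.

```bash
mkdir -p pics; ls; python3 - <<'E'
from cell import *
import cv2,numpy as np
s=get_state();print({k:np.round(v,3) for k,v in s.items()})
for n in ("top","side"):
    c=camera(n);cv2.imwrite(f"pics/{n}0.png",c["frame"]);np.savez(f"pics/{n}0.npz",**c)
    print(n,c["K"].round(1).tolist(),c["R"].round(3).tolist(),c["t"].round(3))
E
```

```text
pics
{'time': np.float64(0.0), 'joint_positions': array([-1.285,  0.592,  0.048,  1.61 , -0.033,  0.943, -0.034]), 'dq': array([-0.   , -0.001,  0.001, -0.002,  0.   ,  0.001,  0.001]), 'tau': array([ 0.0000e+00, -5.4870e+01,  1.5460e+00, -1.9813e+01,  9.0000e-03,
        9.0000e-03,  0.0000e+00]), 'tool_pos': array([0.268, 0.673, 0.23 ]), 'eef_rot': array([ 0.132,  0.695, -0.134,  0.694]), 'ft_force': array([-0.581, -0.237,  0.052]), 'torque': array([-0.047, -0.008,  0.021]), 'finger_gap': np.float64(0.086)}
top [[457.7, 0.0, 282.0], [0.0, 457.7, 205.1], [0.0, 0.0, 1.0]] [[-0.003, -1.0, 0.006], [-0.982, 0.002, -0.187], [0.187, -0.006, -0.982]] [-0.027  0.524  1.12 ]
side [[523.3, 0.0, 289.9], [0.0, 523.3, 210.4], [0.0, 0.0, 1.0]] [[0.987, -0.158, -0.009], [-0.094, -0.544, -0.834], [0.126, 0.824, -0.552]] [-0.478  0.122  1.312]
```

View pics/top0.png

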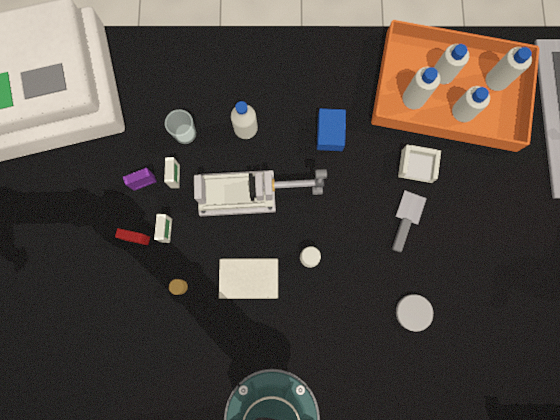

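View pics/side0.png

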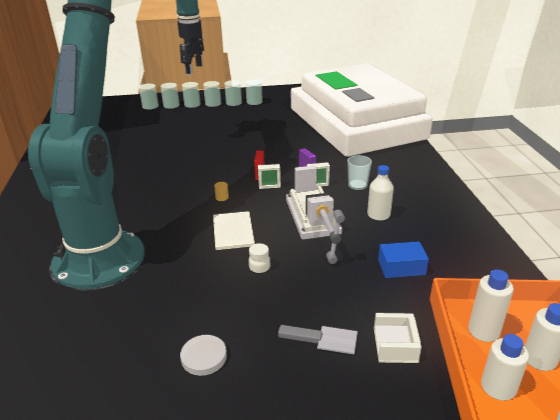

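Two green-windowed cassettes are on the bench: top view (172,172) and (163,228). The purple (139,179) and red (132,236) look-alikes are next to them. The clamp is at (235,190) with its handle at (320,182), the scraper at (408,220) and the holder at (420,163). Next I measure with depth.

```bash
cat > h.py <<'E'
from cell import *
import cv2,numpy as np
def cloud(c):
    d=c["depth"];v,u=np.indices(d.shape)
    p=np.stack([(u-c["K"][0,2])/c["K"][0,0]*d,(v-c["K"][1,2])/c["K"][1,1]*d,d],-1)
    P=(p-c["t"])@c["R"]; P[d==0]=np.nan
    return P
def rect(P,box,z0,z1):
    u0,v0,u1,v1=box
    Q=P[v0:v1,u0:u1].reshape(-1,3); Q=Q[(Q[:,2]>z0)&(Q[:,2]<z1)]
    if len(Q)<5: return None
    (cx,cy),(w,h),a=cv2.minAreaRect((Q[:,:2]*1000).astype(np.float32))
    if w<h: w,h,a=h,w,a+90
    return np.round([cx,cy,w,h,(a+90)%180-90],1),len(Q),np.round(np.nanmedian(Q[:,2])*1000,1)  # a = deg of long side from world x
E
python3 - <<'E'
from h import *
c=dict(np.load("pics/top0.npz"));P=cloud(c)
for n,b,z0,z1 in [("casA",(155,150,190,195),.064,.08),("casB",(145,205,185,250),.064,.08),("purple",(120,160,158,192),.06,.08),("red",(110,222,152,250),.04,.09),
 ("fixjaw",(185,160,215,220),.09,.13),("movjaw",(240,160,285,220),.085,.13),("bed",(185,160,285,225),.03,.055),("handle",(300,155,335,205),.06,.2),("handlelow",(300,155,335,205),.01,.06),
 ("scrap",(385,185,430,255),.0165,.025),("scrapall",(385,185,430,255),.005,.025),("holder",(395,140,445,187),.035,.055),("holderall",(395,140,445,187),.012,.06),
 ("bottle",(220,95,265,145),.0,.2),("beaker",(160,100,202,150),.03,.1),("paper",(210,250,290,305),.003,.2),("tip",(310,100,355,155),.04,.06),("jar",(295,240,330,275),.04,.07),("dish",(390,290,440,335),.01,.03),("weight",(165,275,192,300),.03,.06)]:
    print(n,rect(P,b,z0,z1))
E
```

```text
casA (array([611. , 260.4,  65.5,  23.3,   2.2]), 231, np.float64(69.9))
casB (array([465.4, 277. ,  64.3,  22.9,  -3.4]), 237, np.float64(70.3))
purple (array([594.5, 343.6,  64.8,  23.7, -68.1]), 240, np.float64(70.1))
red (array([443.9, 353.1,  65.8,  22. ,  77.7]), 262, np.float64(69.7))
fixjaw (array([558.3, 179. ,  61.2,  17.9,   5.3]), 200, np.float64(109.6))
movjaw (array([566. ,  11.3,  89.2,  60.1, -89. ]), 606, np.float64(100.2))
bed (array([562.2,  96.1, 192.5,  92.3, -85.3]), 1785, np.float64(36.5))
handle (array([ 576.1, -102.7,   59.3,   28.4,   87.4]), 274, np.float64(93.5))
handlelow (array([ 566.9, -118.7,   24.2,   19.3,  -89.2]), 72, np.float64(31.5))
scrap (array([ 485. , -341.4,  153. ,   40. ,  -18.7]), 247, np.float64(18.9))
scrapall (array([ 495.4, -359.5,  186.3,  118.1,   -2.7]), 1031, np.float64(12.7))
holder (array([ 639.7, -392.2,   93.4,   79.1,   79.7]), 459, np.float64(45.2))
holderall (array([ 638.6, -391.9,   93.6,   81.8,   80.3]), 1196, np.float64(24.0))
bottle (array([7.737e+02, 8.160e+01, 1.452e+02, 1.226e+02, 3.000e-01]), 1666, np.float64(4.6))
beaker (array([731.9, 237.8,  70.6,  70.5,  26. ]), 528, np.float64(67.1))
paper (array([344.3,  55.6, 203.8, 137.7,  89.8]), 2576, np.float64(11.9))
tip (array([ 733.1, -159. ,  102. ,   70.6,   -3.3]), 981, np.float64(50.7))
jar (array([393. , -98.6,  46. ,  43.9, -45.9]), 280, np.float64(55.2))
dish (array([ 253. , -360.8,   89.7,   89. ,  -73.5]), 1042, np.float64(18.3))
weight (array([318.3, 236.2,  38.6,  34.4, -89.4]), 197, np.float64(44.6))
```

```bash
python3 - <<'E'
import cv2
a=cv2.imread("pics/top0.png")[130:260,110:340];b=cv2.imread("pics/side0.png")[140:280,230:360]
cv2.imwrite("pics/z0.png",cv2.resize(a,(790,447),interpolation=cv2.INTER_CUBIC))
cv2.imwrite("pics/z1.png",cv2.resize(b,(557,600),interpolation=cv2.INTER_CUBIC))
E
```

```text
(no output)
```

View pics/z0.png

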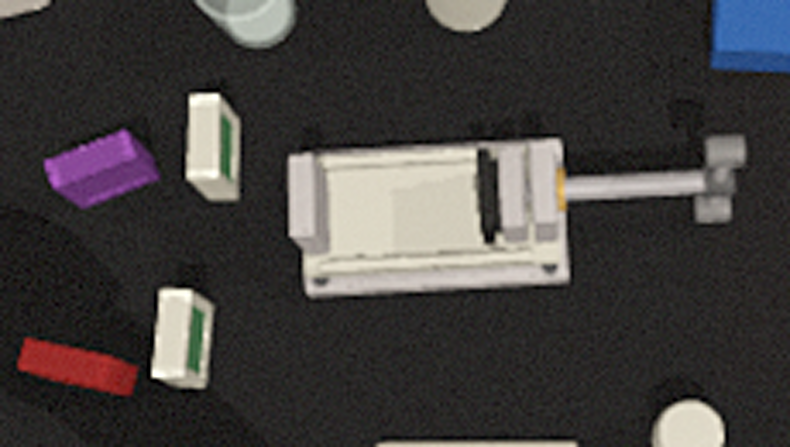

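```bash
python3 - <<'E'
from h import *
c=dict(np.load("pics/top0.npz"));P=cloud(c)
def pts(b,z0,z1):
    u0,v0,u1,v1=b;Q=P[v0:v1,u0:u1].reshape(-1,3);return Q[(Q[:,2]>z0)&(Q[:,2]<z1)]*1000
Q=pts((195,160,285,220),.0445,.050)
for lo in (505,560):
    q=Q[(Q[:,0]>lo)&(Q[:,0]<lo+60)&(Q[:,1]>50)&(Q[:,1]<155)]
    print("rail",len(q),np.polyfit(q[:,1],q[:,0],1), q.min(0).round(1),q.max(0).round(1))
Q=pts((185,160,215,220),.095,.13);print("fix",rect(P,(185,160,215,220),.1,.115))
for x in range(525,600,10):
    q=Q[abs(Q[:,0]-x)<5]
    if len(q):print(x,q[:,1].min().round(1),q[:,1].max().round(1),q[:,2].max().round(1))
Q=pts((240,155,335,220),.05,.13)
for y in range(-130,70,6):
    q=Q[abs(Q[:,1]-y)<3]
    if len(q):print(y,len(q),q.min(0).round(0),q.max(0).round(0),np.median(q,0).round(0))
for z0 in range(5,155,10):
    q=pts((300,155,335,205),z0/1000,z0/1000+.01)
    if len(q):print("h",z0,len(q),q.min(0).round(0),q.max(0).round(0),np.median(q,0).round(0))
E
```

```text
rail 104 [-5.83092245e-02  5.27887556e+02] [516.4  50.9  44.6] [527.5 153.4  49.8]
rail 92 [-5.81008618e-02  6.07931399e+02] [595.7  51.8  44.6] [608.8 153.   50. ]
fix (array([558.3, 179. ,  61.2,  17.9,   5.3]), 186, np.float64(109.8))
525 170.2 185.2 111.7
535 169.4 185.8 115.5
545 169.7 186.5 113.5
555 169.8 186.9 113.4
565 170.7 186.8 113.9
575 171.9 187.5 113.8
585 172.3 190.0 112.8
-130 12 [ 564. -131.   80.] [ 582. -127.   95.] [ 570. -128.   91.]
-124 17 [ 563. -126.   51.] [ 579. -121.  114.] [ 568. -123.   93.]
-118 28 [ 562. -121.   50.] [ 575. -115.  121.] [ 569. -118.   92.]
-112 22 [ 562. -115.   84.] [ 582. -110.  107.] [ 573. -113.   94.]
-106 19 [ 566. -109.   77.] [ 581. -103.   93.] [ 572. -106.   89.]
-100 17 [ 566. -103.   79.] [580. -98.  95.] [ 572. -100.   88.]
-94 14 [565. -96.  82.] [580. -93.  94.] [572. -94.  88.]
-88 19 [565. -91.  84.] [580. -85.  93.] [572. -88.  89.]
-82 12 [565. -83.  84.] [577. -80.  93.] [570. -82.  90.]
-76 17 [565. -78.  85.] [577. -73.  95.] [570. -76.  89.]
-70 13 [564. -73.  84.] [577. -68.  93.] [571. -70.  90.]
-64 12 [565. 
[... 1475 characters left out ...]
   35.] [ 564. -116.   30.]
h 35 8 [ 563. -128.   35.] [ 572. -107.   40.] [ 566. -118.   36.]
h 45 5 [ 565. -121.   47.] [ 568. -116.   51.] [ 566. -118.   50.]
h 55 1 [ 566. -118.   57.] [ 566. -118.   57.] [ 566. -118.   57.]
h 75 14 [ 563. -129.   77.] [567. -83.  84.] [ 565. -107.   82.]
h 85 140 [ 562. -131.   85.] [582. -73.  95.] [ 571. -100.   90.]
h 95 10 [ 570. -125.   95.] [ 576. -103.  104.] [ 573. -115.  100.]
h 105 7 [ 571. -123.  105.] [ 578. -114.  115.] [ 574. -119.  111.]
h 115 3 [ 574. -120.  120.] [ 575. -115.  121.] [ 575. -118.  120.]
h 135 7 [ 571. -132.  143.] [ 576. -106.  145.] [ 571. -125.  143.]
h 145 91 [ 569. -131.  145.] [ 590. -106.  155.] [ 579. -118.  151.]
```

```bash
cat >> h.py <<'E'
from scipy.spatial.transform import Rotation as Ro
def yaw(s):
    y=Ro.from_quat(s["eef_rot"]).as_matrix(); return np.degrees(np.arctan2(y[1,1],y[0,1])), y[:,0]
def st():
    s=get_state();a,x=yaw(s);print("t%.1f tcp"%s["time"],(s["tool_pos"]*1000).round(1),"yaw %.1f"%a,"F",s["ft_force"].round(1),"gap %.1f"%(s["finger_gap"]*1000),"q7 %.2f"%s["joint_positions"][6]);return s
E
python3 -c "
from h import *
s=st();print(yaw(s))"
```

```text
t0.1 tcp [267.8 672.9 230.3] yaw 68.3 F [-0.7 -0.6  0.7] gap 85.3 q7 -0.03
(np.float64(68.30111129165776), array([-6.38585595e-04, -1.91577539e-03, -9.99997961e-01]))
```

```bash
T="0.343 -0.413 0 -66"; python3 -m inch '0.343 -0.413 0 -66; 0.343 -0.413 0 -66; 0.343 -0.413 0 -66; 0.343 -0.413 0 -66; 0.343 -0.413 0 -66; 0.343 -0.413 0 -66; 0.343 -0.413 0 -66; 0.343 -0.413 0 -66; 0.343 -0.413 0 -66; 0.343 -0.413 0 -66; 0.343 -0.413 0 -66; 0.343 -0.413 0 -66' 1; python3 -c "
from h import *
st()
c=camera('top');P=cloud(c);cv2.imwrite('pics/t1.png',c['frame'])
print(rect(P,(145,205,185,250),.064,.08))
c=camera('side');cv2.imwrite('pics/s1.png',c['frame'][60:300,150:450])"
```

```text
time: 1.3
tool_pos: [0.6154, 0.2521, 0.2316]
eef_rot: [0.492, 0.505, -0.493, 0.509]
ft_force: [-0.5, 0.3, 0.5]
finger_gap: 0.0855
t1.3 tcp [615.4 252.1 231.6] yaw 1.7 F [-0.5  0.3  0.5] gap 85.5 q7 -0.20
(array([465.5, 277.3,  64.4,  23.9,  -2.9]), 237, np.float64(70.2))
```

```bash
python3 -m inch '0 0 0 0; 0 0 0 0; 0 0 0 0'; python3 -c "
from h import *
st()
c=camera('side');cv2.imwrite('pics/s1.png',cv2.resize(c['frame'][60:260,180:440],None,fx=3,fy=3))"
```

```text
time: 1.7
tool_pos: [0.61, 0.2624, 0.2311]
eef_rot: [0.489, 0.511, -0.489, 0.51]
ft_force: [0.4, 0.5, -0.6]
finger_gap: 0.0853
t1.7 tcp [610.  262.4 231.1] yaw 2.5 F [ 0.4  0.5 -0.6] gap 85.3 q7 -0.20
```

View pics/s1.png

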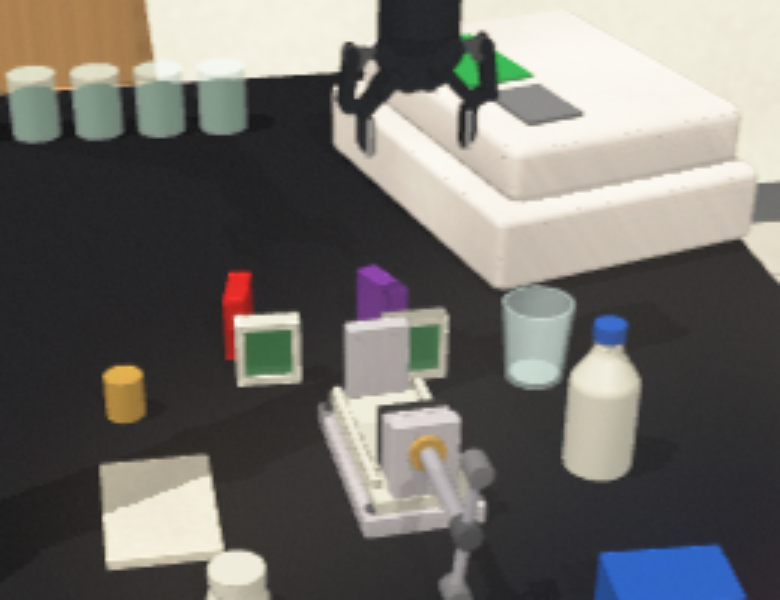

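The gripper is open along world x and stands above the first cassette, and the other cassette is clearly visible too. Now I descend and grip.

```bash
python3 -m inch '0.001 -0.002 -0.05 0; 0.001 -0.002 -0.09 0; 0.001 -0.002 -0.13 0; 0.001 -0.002 -0.16 0; 0.001 -0.002 -0.18 0; 0.001 -0.002 -0.195 0; 0.001 -0.002 -0.207 0; 0.001 -0.002 -0.207 0; 0.001 -0.002 -0.207 0; 0.001 -0.002 -0.207 0'; python3 -m inch '0 0 0 0; 0 0 0 0; 0 0 0 0; 0 0 0 0; 0 0 0 0; 0 0 0 0; 0 0 0 0' 0.4; python3 -c "
from h import *
st()"
```

```text
time: 2.75
tool_pos: [0.6131, 0.2589, 0.0255]
eef_rot: [0.491, 0.51, -0.489, 0.51]
ft_force: [0.0, 0.1, 0.2]
finger_gap: 0.0857
time: 3.45
tool_pos: [0.6131, 0.2589, 0.0256]
eef_rot: [0.491, 0.51, -0.489, 0.51]
ft_force: [-0.1, 0.2, 7.1]
finger_gap: 0.0629
t3.5 tcp [613.1 258.9  25.6] yaw 2.3 F [-0.1  0.2  7.1] gap 62.9 q7 -0.10
```

```bash
python3 -m inch '0 0 0.04 0; 0 0 0.09 0; 0 0 0.135 0; -0.02 -0.035 0.135 1; -0.04 -0.075 0.135 1; -0.054 -0.103 0.135 1; -0.054 -0.103 0.135 1; -0.054 -0.103 0.135 1; -0.054 -0.103 0.135 1'; python3 -c "
from h import *
st()
c=camera('side');cv2.imwrite('pics/s2.png',cv2.resize(c['frame'][120:270,230:400],None,fx=4,fy=4))
c=camera('top');P=cloud(c);print(rect(P,(190,160,225,225),.18,.23),rect(P,(150,130,240,225),.18,.21))"
```

```text
time: 4.35
tool_pos: [0.5586, 0.1569, 0.1593]
eef_rot: [0.485, 0.515, -0.485, 0.514]
ft_force: [0.2, 0.5, -1.7]
finger_gap: 0.0634
t4.3 tcp [558.6 156.9 159.3] yaw 3.4 F [ 0.2  0.5 -1.7] gap 63.4 q7 -0.02
(array([513.8, 154.3,  40. ,  26. ,   2.7]), 65, np.float64(217.5)) (array([523.8, 144.8,  17.5,   4.9,  -2.5]), 8, np.float64(191.0))
```

View pics/s2.png

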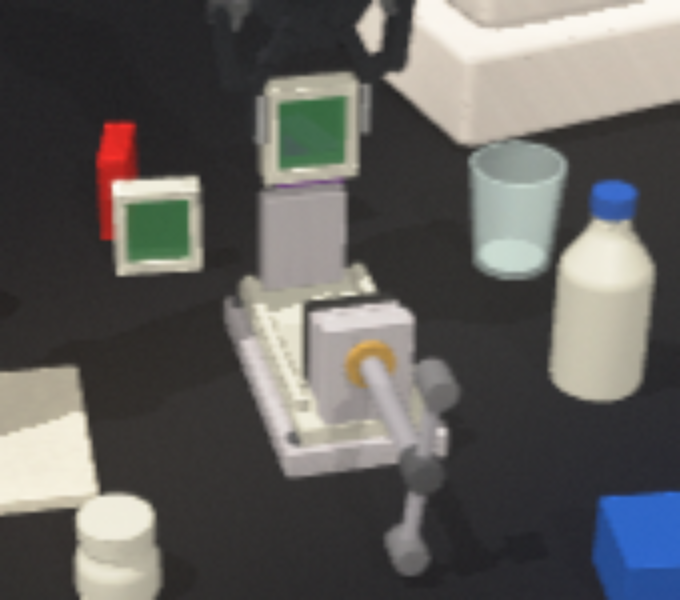

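```bash
python3 -m inch '0 -0.004 -0.02 0; 0 -0.004 -0.05 0; 0 -0.004 -0.07 0; 0 -0.004 -0.085 0; 0 -0.004 -0.094 0; 0 -0.004 -0.099 0; 0 -0.004 -0.099 0; 0 -0.004 -0.099 0'; python3 -m inch '0 0 -0.001 0; 0 0 -0.001 0'; python3 -c "
from h import *
st()"
```

```text
time: 5.25
tool_pos: [0.559, 0.1519, 0.061]
eef_rot: [0.486, 0.514, -0.485, 0.515]
ft_force: [0.4, 0.2, -1.4]
finger_gap: 0.063
time: 5.45
tool_pos: [0.5589, 0.1519, 0.0605]
eef_rot: [0.486, 0.514, -0.485, 0.514]
ft_force: [-0.2, -0.3, 6.1]
finger_gap: 0.063
t5.5 tcp [558.9 151.9  60.5] yaw 3.3 F [-0.2 -0.3  6.1] gap 63.0 q7 0.05
```

```bash
python3 -m inch '0 0 0 0; 0 0 0 0; 0 0 0 0; 0 0 0 0; 0 0 0 0; 0 0 0.03 0; 0 0 0.08 0; 0 0 0.12 0; -0.03 0.04 0.12 -6.5;  -0.06 0.08 0.12 -6.5; -0.09 0.12 0.12 -6.5; -0.0935 0.1245 0.12 -6.5' 1;  python3 -m inch '0 0 0 0; 0 0 0 0; 0 0 0 0'; python3 -c "
from h import *
st()
c=camera('top');P=cloud(c);cv2.imwrite('pics/t3.png',cv2.resize(c['frame'][130:260,110:340],None,fx=3.4,fy=3.4))
print(rect(P,(190,160,240,225),.085,.108))"
```

```text
time: 6.65
tool_pos: [0.4593, 0.2828, 0.1787]
eef_rot: [-0.511, -0.49, 0.511, -0.487]
ft_force: [-1.4, -0.3, 0.1]
finger_gap: 0.0855
time: 6.95
tool_pos: [0.4659, 0.2742, 0.1794]
eef_rot: [0.515, 0.485, -0.515, 0.485]
ft_force: [0.9, -0.5, 0.7]
finger_gap: 0.0853
t7.0 tcp [465.9 274.2 179.4] yaw -3.4 F [ 0.9 -0.5  0.7] gap 85.3 q7 -0.38
(array([557.4, 164.9,  63.1,  45.1,   2.3]), 306, np.float64(105.1))
```

View pics/t3.png

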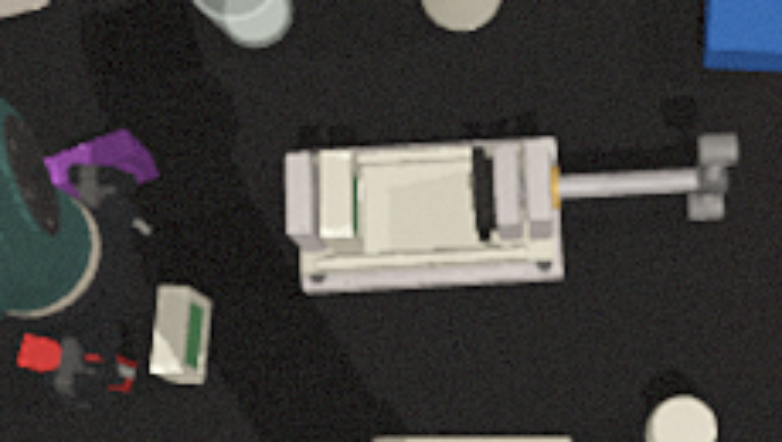

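The first cassette stands in the bay against the fixed jaw. Next is the second one.

```bash
python3 -m inch '0 0.0025 -0.04 0; 0 0.0025 -0.08 0; 0 0.0025 -0.11 0; 0 0.0025 -0.13 0; 0 0.0025 -0.145 0; 0 0.0025 -0.154 0; 0 0.0025 -0.154 0; 0 0.0025 -0.154 0; 0 0.0025 -0.154 0'; python3 -m inch '0 0 0 0; 0 0 0 0; 0 0 0 0; 0 0 0 0; 0 0 0 0; 0 0 0 0; 0 0 0.03 0; 0 0 0.08 0; 0 0 0.135 0; 0 0 0.135 0; 0 0 0.135 0' 0.4; python3 -c "
from h import *
st()"
```

```text
time: 7.9
tool_pos: [0.4654, 0.2787, 0.0261]
eef_rot: [0.514, 0.486, -0.513, 0.486]
ft_force: [0.7, 0.2, 0.6]
finger_gap: 0.0855
time: 9.0
tool_pos: [0.4651, 0.2793, 0.1618]
eef_rot: [0.515, 0.486, -0.512, 0.486]
ft_force: [0.1, 0.2, -0.6]
finger_gap: 0.0637
t9.0 tcp [465.1 279.3 161.8] yaw -3.2 F [ 0.1  0.2 -0.6] gap 63.7 q7 -0.35
```

```bash
python3 -m inch '0.02 -0.035 0 2; 0.045 -0.075 0 4; 0.07 -0.115 0 6; 0.09 -0.145 0 6.6; 0.0955 -0.151 0 6.6; 0.0955 -0.151 0 6.6; 0.0955 -0.151 0 6.6; 0.0955 -0.151 0 6.6; 0.0955 -0.151 0 6.6'; python3 -c "
from h import *
st()"
```

```text
time: 9.9
tool_pos: [0.5589, 0.1295, 0.1598]
eef_rot: [0.484, 0.516, -0.484, 0.515]
ft_force: [-0.5, -0.3, -0.7]
finger_gap: 0.0632
t9.9 tcp [558.9 129.5 159.8] yaw 3.6 F [-0.5 -0.3 -0.7] gap 63.2 q7 0.04
```

```bash
python3 -m inch '0.001 -0.002 -0.02 0; 0.001 -0.002 -0.05 0; 0.001 -0.002 -0.07 0; 0.001 -0.002 -0.085 0; 0.001 -0.002 -0.094 0; 0.001 -0.002 -0.0985 0; 0.001 -0.002 -0.0985 0; 0.001 -0.002 -0.0985 0'; python3 -m inch '0 0 -0.001 0; 0 0 -0.001 0'; python3 -c "
from h import *
st()"
```

```text
time: 10.7
tool_pos: [0.5618, 0.1258, 0.0624]
eef_rot: [0.485, 0.514, -0.484, 0.515]
ft_force: [0.2, -0.0, -1.9]
finger_gap: 0.0638
time: 10.9
tool_pos: [0.5617, 0.1257, 0.0613]
eef_rot: [0.485, 0.514, -0.485, 0.515]
ft_force: [0.3, 0.4, -0.6]
finger_gap: 0.0634
t10.9 tcp [561.7 125.7  61.3] yaw 3.4 F [ 0.3  0.4 -0.6] gap 63.4 q7 0.11
```

```bash
python3 -m inch '0 0 -0.001 0; 0 0 -0.001 0'; python3 -m inch '0 0 0 0; 0 0 0 0; 0 0 0 0; 0 0 0 0; 0 0 0 0; 0 0 0.03 0; 0 0 0.08 0; 0 0 0.13 0; 0 0 0.14 0' 1;  python3 -m inch '0 0 0 -8; 0 -0.03 0 -16; 0 -0.06 0 -24; 0 -0.09 0 -32; 0.005 -0.12 0 -40; 0.005 -0.15 0 -48; 0.01 -0.18 0 -56; 0.01 -0.21 0 -64; 0.0185 -0.244 0 -72; 0.0185 -0.244 0 -80; 0.0185 -0.244 0 -88; 0.0185 -0.244 0 -90'; python3 -m inch '0 0 0 0; 0 0 0 0; 0 0 0 0'; python3 -c "
from h import *
st()
c=camera('top');P=cloud(c);cv2.imwrite('pics/t4.png',c['frame'])
print(rect(P,(190,160,260,225),.095,.108))
c=camera('side');cv2.imwrite('pics/s4.png',cv2.resize(c['frame'][130:290,230:400],None,fx=3.7,fy=3.7))"
```

```text
time: 11.1
tool_pos: [0.5617, 0.1257, 0.0613]
eef_rot: [0.485, 0.514, -0.484, 0.515]
ft_force: [-1.2, -0.4, 8.2]
finger_gap: 0.0636
time: 12.0
tool_pos: [0.5648, 0.1258, 0.2052]
eef_rot: [0.488, 0.513, -0.482, 0.516]
ft_force: [0.8, -0.0, 0.5]
finger_gap: 0.0854
time: 13.2
tool_pos: [0.579, -0.1185, 0.1988]
eef_rot: [-0.706, -0.02, 0.707, -0.02]
ft_force: [0.7, -0.7, 0.3]
finger_gap: 0.0852
time: 13.5
tool_pos: [0.5795, -0.1181, 0.1997]
eef_rot: [-0.707, -0.022, 0.707, -0.021]
ft_force: [-1.0, 0.9, -0.6]
finger_gap: 0.0853
t13.5 tcp [ 579.5 -118.1  199.7] yaw -86.5 F [-1.   0.9 -0.6] gap 85.3 q7 -0.81
None
```

View pics/s4.png

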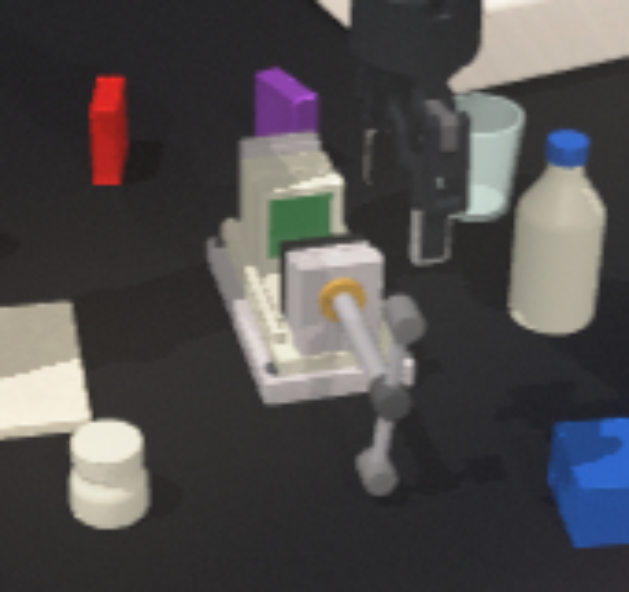

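```bash
python3 -m inch '0 0 -0.03 0; 0 0 -0.06 0; 0 0 -0.075 0; 0 0 -0.081 0; 0 0 -0.081 0; 0 0 -0.081 0' 0.6; python3 -m inch '0 0 0 0; 0 0 0 0; 0 0 0 0; 0 0 0 0; 0 0 0 0; 0 0 0 0; 0 0 0 0' 0.1; python3 - <<'E'
from h import *
st()
def rows(a,b,n):
    s=np.linspace(a,b,n+1)[1:]
    x=.06*(np.sin(s)-np.sin(a));z=.06*(np.cos(s)-np.cos(a));y=.036/2/np.pi*(s-a)
    print("; ".join("%.3f %.3f %.3f 0"%t for t in zip(.998*x-.058*y,.058*x+.998*y,z)))
rows(.1,2.0,11);rows(2.0-np.pi,2.0,12)
E
```

```text
time: 14.2
tool_pos: [0.5804, -0.1189, 0.1198]
eef_rot: [0.707, 0.021, -0.706, 0.021]
ft_force: [0.2, 0.7, 0.8]
finger_gap: 0.051
time: 14.9
tool_pos: [0.5803, -0.1188, 0.1199]
eef_rot: [0.707, 0.021, -0.706, 0.021]
ft_force: [-0.8, -0.3, 6.3]
finger_gap: 0.0251
t14.9 tcp [ 580.3 -118.8  119.9] yaw -86.6 F [-0.8 -0.3  6.3] gap 25.1 q7 -0.71
0.010 0.002 -0.002 0; 0.020 0.003 -0.006 0; 0.029 0.005 -0.011 0; 0.036 0.006 -0.018 0; 0.043 0.007 -0.025 0; 0.048 0.009 -0.034 0; 0.051 0.010 -0.044 0; 0.053 0.011 -0.054 0; 0.053 0.012 -0.065 0; 0.051 0.013 -0.075 0; 0.048 0.014 -0.085 0
0.008 0.002 0.013 0; 0.020 0.004 0.024 0; 0.033 0.006 0.031 0; 0.048 0.009 0.035 0; 0.064 0.011 0.034 0; 0.079 0.014 0.030 0; 0.092 0.016 0.021 0; 0.103 0.018 0.010 0; 0.110 0.020 -0.004 0; 0.113 0.022 -0.019 0; 0.113 0.023 -0.035 0; 0.108 0.024 -0.050 0
```

```bash
python3 -m inch '0.010 0.002 -0.002 0; 0.020 0.003 -0.006 0; 0.029 0.005 -0.011 0; 0.036 0.006 -0.018 0; 0.043 0.007 -0.025 0'; python3 -m inch '0.005 0.002 -0.009 0; 0.008 0.003 -0.019 0; 0.010 0.004 -0.029 0; 0.010 0.005 -0.040 0; 0.008 0.006 -0.050 0; 0.005 0.007 -0.060 0; 0.005 0.007 -0.060 0; 0.005 0.007 -0.060 0'; python3 - <<'E'
from h import *
st()
c=camera('side');cv2.imwrite('pics/s5.png',cv2.resize(c['frame'][130:290,230:400],None,fx=3.7,fy=3.7))
E
```

```text
time: 15.4
tool_pos: [0.6229, -0.1115, 0.0944]
eef_rot: [0.707, 0.021, -0.707, 0.021]
ft_force: [-2.5, -0.5, 3.7]
finger_gap: 0.0247
time: 16.2
tool_pos: [0.6262, -0.105, 0.0325]
eef_rot: [-0.706, -0.02, 0.708, -0.021]
ft_force: [-0.4, -3.5, -4.5]
finger_gap: 0.0247
t16.2 tcp [ 626.2 -105.    32.5] yaw -86.6 F [-0.4 -3.5 -4.5] gap 24.7 q7 -0.69
```

View pics/s5.png

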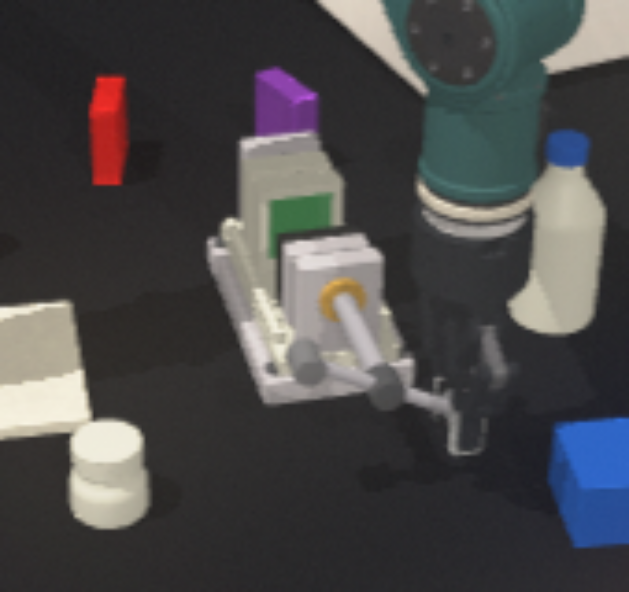

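```bash
python3 -m inch '0 0 0 0; 0 0 0 0; 0 0 0 0; 0 0 0.03 0; 0 0 0.08 0; 0 0 0.13 0; -0.03 -0.002 0.145 0; -0.07 -0.004 0.145 0; -0.108 -0.0065 0.145 0; -0.108 -0.0065 0.145 0; -0.108 -0.0065 0.12 0; -0.108 -0.0065 0.09 0' 0.6; python3 -m inch '0 0 -0.02 0; 0 0 -0.037 0; 0 0 -0.037 0; 0 0 -0.037 0; 0 0 -0.037 0'; python3 -c "
from h import *
st()"; python3 -m inch '0 0 0 0; 0 0 0 0; 0 0 0 0; 0 0 0 0; 0 0 0 0; 0 0 0 0; 0 0 0 0' 0.1; python3 -c "
from h import *
st()"
```

```text
time: 17.45
tool_pos: [0.5219, -0.1105, 0.1248]
eef_rot: [0.709, 0.021, -0.705, 0.021]
ft_force: [-0.1, 1.0, -0.3]
finger_gap: 0.0514
time: 17.95
tool_pos: [0.5207, -0.1111, 0.0878]
eef_rot: [0.708, 0.021, -0.706, 0.021]
ft_force: [0.2, 0.2, 0.5]
finger_gap: 0.0512
t17.9 tcp [ 520.7 -111.1   87.8] yaw -86.6 F [0.2 0.2 0.5] gap 51.2 q7 -0.62
time: 18.65
tool_pos: [0.5198, -0.111, 0.087]
eef_rot: [0.707, 0.021, -0.707, 0.021]
ft_force: [0.2, -0.0, 4.9]
finger_gap: 0.0252
t18.6 tcp [ 519.8 -111.    87. ] yaw -86.6 F [ 0.2 -0.   4.9] gap 25.2 q7 -0.62
```

```bash
python3 -m inch '0.008 0.002 0.013 0; 0.020 0.004 0.024 0; 0.033 0.006 0.031 0; 0.048 0.009 0.035 0; 0.064 0.011 0.034 0; 0.079 0.014 0.030 0; 0.092 0.016 0.021 0; 0.103 0.018 0.010 0; 0.110 0.020 -0.004 0; 0.113 0.022 -0.019 0; 0.113 0.023 -0.035 0; 0.108 0.024 -0.050 0'; python3 -m inch '0 0 0 0; 0 0 0 0; 0 0 0 0'; python3 -c "
from h import *
st()"
```

```text
time: 19.85
tool_pos: [0.6273, -0.0873, 0.0355]
eef_rot: [-0.707, -0.021, 0.707, -0.021]
ft_force: [-3.9, -1.8, 8.4]
finger_gap: 0.025
time: 20.15
tool_pos: [0.6274, -0.0873, 0.0362]
eef_rot: [-0.707, -0.021, 0.707, -0.021]
ft_force: [-1.2, -3.4, -4.1]
finger_gap: 0.025
t20.1 tcp [627.4 -87.3  36.2] yaw -86.6 F [-1.2 -3.4 -4.1] gap 25.0 q7 -0.71
```

```bash
python3 -m inch '0 0 0 0; 0 0 0 0; 0 0 0 0; 0 0 0.03 0; 0 0 0.08 0; 0 0 0.13 0; -0.03 -0.002 0.145 0; -0.07 -0.004 0.145 0; -0.108 -0.0065 0.145 0; -0.108 -0.0065 0.145 0; -0.108 -0.0065 0.12 0; -0.108 -0.0065 0.09 0' 0.6; python3 -m inch '0 0 -0.02 0; 0 0 -0.04 0; 0 0 -0.04 0; 0 0 -0.04 0; 0 0 -0.04 0'; python3 -m inch '0 0 0 0; 0 0 0 0; 0 0 0 0; 0 0 0 0; 0 0 0 0; 0 0 0 0' 0.1; python3 -c "
from h import *
st()"; python3 -m inch '0.008 0.002 0.013 0; 0.020 0.004 0.024 0; 0.033 0.006 0.031 0; 0.048 0.009 0.035 0; 0.064 0.011 0.034 0; 0.079 0.014 0.030 0; 0.092 0.016 0.021 0; 0.103 0.018 0.010 0; 0.110 0.020 -0.004 0; 0.113 0.022 -0.019 0; 0.113 0.023 -0.035 0; 0.108 0.024 -0.050 0'; python3 -m inch '0 0 0 0; 0 0 0 0; 0 0 0 0'; python3 -c "
from h import *
st()"
```

```text
time: 21.35
tool_pos: [0.522, -0.0929, 0.1278]
eef_rot: [0.709, 0.021, -0.705, 0.021]
ft_force: [-0.9, 0.4, 0.6]
finger_gap: 0.0515
time: 21.85
tool_pos: [0.5208, -0.0936, 0.0878]
eef_rot: [0.708, 0.021, -0.706, 0.021]
ft_force: [0.9, 0.2, -0.3]
finger_gap: 0.0517
time: 22.45
tool_pos: [0.5199, -0.0934, 0.087]
eef_rot: [0.707, 0.021, -0.707, 0.021]
ft_force: [0.3, 0.3, 4.1]
finger_gap: 0.025
t22.4 tcp [519.9 -93.4  87. ] yaw -86.6 F [0.3 0.3 4.1] gap 25.0 q7 -0.64
time: 23.65
tool_pos: [0.6275, -0.069, 0.0362]
eef_rot: [-0.706, -0.021, 0.707, -0.021]
ft_force: [-3.8, 1.6, 9.1]
finger_gap: 0.0248
time: 23.95
tool_pos: [0.6272, -0.0689, 0.0363]
eef_rot: [-0.706, -0.021, 0.707, -0.021]
ft_force: [1.4, 0.9, -5.1]
finger_gap: 0.0248
t23.9 tcp [627.2 -68.9  36.3] yaw -86.6 F [ 1.4  0.9 -5.1] gap 24.8 q7 -0.73
```

```bash
python3 -m inch '0 0 0 0; 0 0 0 0; 0 0 0 0; 0 0 0.03 0; 0 0 0.08 0; 0 0 0.13 0; -0.03 -0.002 0.145 0; -0.07 -0.004 0.145 0; -0.109 -0.0065 0.145 0; -0.109 -0.0065 0.145 0; -0.109 -0.0065 0.12 0; -0.109 -0.0065 0.09 0' 0.6; python3 -m inch '0 0 -0.02 0; 0 0 -0.04 0; 0 0 -0.04 0; 0 0 -0.04 0; 0 0 -0.04 0'; python3 -m inch '0 0 0 0; 0 0 0 0; 0 0 0 0; 0 0 0 0; 0 0 0 0; 0 0 0 0' 0.1; python3 -c "
from h import *
st()"; python3 -m inch '0.008 0.002 0.013 0; 0.020 0.004 0.024 0; 0.033 0.006 0.031 0; 0.048 0.009 0.035 0; 0.064 0.011 0.034 0; 0.079 0.014 0.030 0'; python3 -m inch '0.013 0.002 -0.009 0; 0.024 0.004 -0.020 0; 0.031 0.006 -0.034 0; 0.034 0.008 -0.049 0; 0.034 0.009 -0.065 0; 0.029 0.010 -0.080 0'; python3 -m inch '0 0 0 0; 0 0 0 0; 0 0 0 0'; python3 -c "
from h import *
st()
c=camera('side');cv2.imwrite('pics/s6.png',cv2.resize(c['frame'][130:290,230:400],None,fx=3.7,fy=3.7))"
```

```text
time: 25.15
tool_pos: [0.5205, -0.0761, 0.1278]
eef_rot: [0.709, 0.021, -0.705, 0.021]
ft_force: [0.7, 1.0, -0.6]
finger_gap: 0.0512
time: 25.65
tool_pos: [0.5196, -0.0763, 0.0878]
eef_rot: [0.708, 0.021, -0.706, 0.021]
ft_force: [-0.5, -0.2, 0.2]
finger_gap: 0.0511
time: 26.25
tool_pos: [0.5186, -0.0752, 0.0869]
eef_rot: [-0.707, -0.022, 0.707, -0.021]
ft_force: [-0.5, 3.9, 4.6]
finger_gap: 0.0252
t26.2 tcp [518.6 -75.2  86.9] yaw -86.6 F [-0.5  3.9  4.6] gap 25.2 q7 -0.66
time: 26.85
tool_pos: [0.5948, -0.0622, 0.116]
eef_rot: [-0.705, -0.021, 0.709, -0.021]
ft_force: [-6.0, -0.6, -1.4]
finger_gap: 0.025
time: 27.45
tool_pos: [0.6261, -0.0514, 0.0354]
eef_rot: [-0.706, -0.021, 0.707, -0.021]
ft_force: [-5.2, 3.6, 9.0]
finger_gap: 0.0247
time: 27.75
tool_pos: [0.6262, -0.0514, 0.0362]
eef_rot: [-0.706, -0.021, 0.707, -0.021]
ft_force: [-2.3, 2.6, -3.4]
finger_gap: 0.0253
t27.8 tcp [626.2 -51.4  36.2] yaw -86.6 F [-2.3  2.6 -3.4] gap 25.3 q7 -0.75
```

View pics/s6.png

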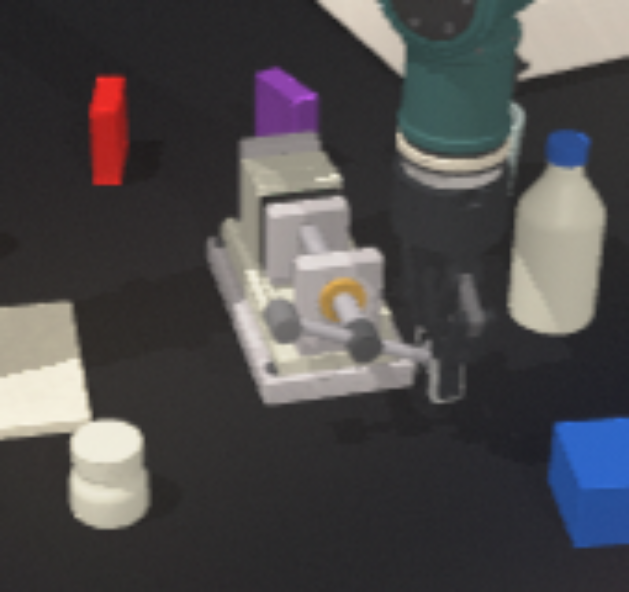

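```bash
python3 -m inch '0 0 0 0; 0 0 0 0; 0 0 0 0; 0 0 0.03 0; 0 0 0.08 0; 0 0 0.13 0; -0.03 -0.002 0.145 0; -0.07 -0.004 0.145 0; -0.108 -0.0065 0.145 0; -0.108 -0.0065 0.145 0; -0.108 -0.0065 0.12 0; -0.108 -0.0065 0.09 0' 0.6; python3 -m inch '0 0 -0.02 0; 0 0 -0.04 0; 0 0 -0.04 0; 0 0 -0.04 0; 0 0 -0.04 0'; python3 -m inch '0 0 0 0; 0 0 0 0; 0 0 0 0; 0 0 0 0; 0 0 0 0; 0 0 0 0' 0.1; python3 -c "
from h import *
st()"; python3 -m inch '0.008 0.002 0.013 0; 0.020 0.004 0.024 0; 0.033 0.006 0.031 0; 0.048 0.009 0.035 0';  python3 -m inch '0.008 0.001 0 0'; python3 -m inch '0.008 0.001 -0.001 0';python3 -m inch '0.007 0.001 -0.002 0';python3 -m inch '0.008 0.0015 -0.0025 0'; python3 -c "
from h import *
st()"
```

```text
time: 29.0
tool_pos: [0.5212, -0.059, 0.1279]
eef_rot: [0.709, 0.021, -0.705, 0.021]
ft_force: [1.5, 0.4, 1.0]
finger_gap: 0.0513
time: 29.5
tool_pos: [0.5198, -0.0589, 0.0878]
eef_rot: [0.708, 0.021, -0.706, 0.021]
ft_force: [-0.1, 0.5, -0.1]
finger_gap: 0.0516
time: 30.1
tool_pos: [0.5187, -0.0575, 0.0869]
eef_rot: [-0.707, -0.022, 0.707, -0.021]
ft_force: [0.2, 3.7, 4.2]
finger_gap: 0.025
t30.1 tcp [518.7 -57.5  86.9] yaw -86.6 F [0.2 3.7 4.2] gap 25.0 q7 -0.69
time: 30.5
tool_pos: [0.5588, -0.0501, 0.1217]
eef_rot: [-0.702, -0.022, 0.712, -0.019]
ft_force: [-13.0, 2.4, 20.7]
finger_gap: 0.0248
time: 30.6
tool_pos: [0.5719, -0.0483, 0.1235]
eef_rot: [-0.705, -0.022, 0.709, -0.019]
ft_force: [-7.0, 7.3, 24.8]
finger_gap: 0.0249
time: 30.7
tool_pos: [0.5826, -0.0467, 0.123]
eef_rot: [-0.707, -0.022, 0.707, -0.019]
ft_force: [-3.8, 7.3, 17.3]
finger_gap: 0.0246
time: 30.8
tool_pos: [0.5912, -0.0453, 0.1211]
eef_rot: [0.708, 0.022, -0.706, 0.02]
ft_force: [-2.7, 6.8, 17.0]
finger_gap: 0.0246
time: 30.9
tool_pos: [0.599, -0.044, 0.1183]
eef_rot: [0.708, 0.022, -0.706, 0.02]
ft_force: [-3.2, 4.1, 11.5]
finger_gap: 0.0251
t30.9 tcp [599.  -44.  118.3] yaw -86.6 F [-3.2  4.1 11.5] gap 25.1 q7 -0.82
```

```bash
python3 -m inch '0.002 0.0005 -0.003 0; 0.004 0.001 -0.005 0'; python3 -m inch '0.004 0.001 -0.0025 0; 0.004 0.001 -0.0025 0'; python3 -c "
from h import *
st()"; python3 -m inch '0.004 0.001 -0.003 0; 0.004 0.001 -0.003 0';python3 -c "
from h import *
st()
c=camera('top');P=cloud(c);print(rect(P,(190,160,260,225),.102,.108))
for y in range(40,180,4):
    q=P[160:225,180:280].reshape(-1,3)*1000;q=q[(abs(q[:,1]-y)<2)&(q[:,2]>92)]
    if len(q):print(y,len(q),q[:,0].min().round(),q[:,0].max().round(),np.median(q[:,2]).round(1))
cv2.imwrite('pics/t6.png',cv2.resize(c['frame'][130:260,150:350],None,fx=3.9,fy=3.9))
"
```

```text
time: 31.1
tool_pos: [0.6063, -0.043, 0.114]
eef_rot: [0.71, 0.022, -0.704, 0.02]
ft_force: [1.9, 6.0, 17.3]
finger_gap: 0.0246
time: 31.3
tool_pos: [0.6104, -0.0422, 0.1112]
eef_rot: [0.71, 0.021, -0.704, 0.021]
ft_force: [2.9, 5.0, 12.0]
finger_gap: 0.0246
t31.3 tcp [610.4 -42.2 111.2] yaw -86.6 F [ 2.9  5.  12. ] gap 24.6 q7 -0.82
time: 31.5
tool_pos: [0.6141, -0.0415, 0.108]
eef_rot: [0.71, 0.021, -0.704, 0.021]
ft_force: [2.2, 4.3, 11.5]
finger_gap: 0.0245
t31.5 tcp [614.1 -41.5 108. ] yaw -86.6 F [ 2.2  4.3 11.5] gap 24.5 q7 -0.82
(array([542.8, 109.9,  52. ,  26.7, -34.5]), 40, np.float64(103.6))
40 84 448.0 566.0 642.2
44 93 443.0 466.0 650.5
48 187 426.0 569.0 664.9
52 137 420.0 564.0 680.4
56 131 414.0 566.0 679.6
60 157 411.0 561.0 680.2
64 184 409.0 561.0 686.3
68 206 407.0 566.0 691.0
72 202 407.0 453.0 696.4
76 232 404.0 451.0 700.8
80 229 402.0 564.0 705.2
84 250 397.0 564.0 710.1
88 104 393.0 561.0 707.3
92 4 393.0 408.0 661.6
96 17 533.0 570.0 98.8
100 26 532.0 573.0 101.2
104 22 532.0 569.0 100.3
108 29 532.0 567.0 100.6
112 14 532.0 564.0 100.3
116 19 531.0 563.0 97.7
120 20 532.0 560.0 99.1
124 18 531.0 558.0 98.8
128 8 529.0 538.0 103.9
132 5 529.0 535.0 104.1
136 1 529.0 529.0 102.1
140 1 528.0 528.0 92.6
```

View pics/t6.png

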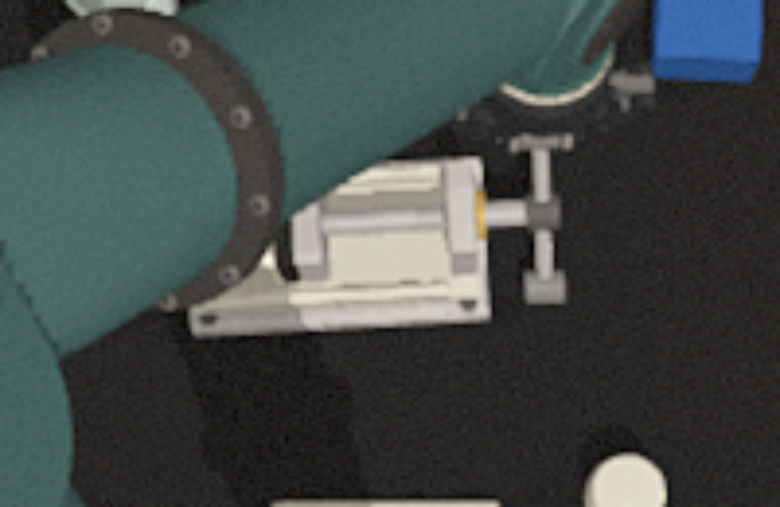

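```bash
for i in 1; do python3 -m inch '0.003 0.001 -0.004 0'; python3 -m inch '0.003 0.001 -0.004 0'; python3 -m inch '0.002 0.0005 -0.003 0'; python3 -m inch '0 0 0 0; 0 0 0 0';done; python3 -c "
from h import *
st()"
```

```text
time: 31.65
tool_pos: [0.6173, -0.041, 0.1048]
eef_rot: [0.71, 0.021, -0.703, 0.021]
ft_force: [2.3, 3.8, 14.0]
finger_gap: 0.025
time: 31.75
tool_pos: [0.6208, -0.0402, 0.1008]
eef_rot: [0.71, 0.021, -0.703, 0.021]
ft_force: [1.6, 3.7, 14.7]
finger_gap: 0.0249
time: 31.85
tool_pos: [0.6229, -0.0399, 0.0977]
eef_rot: [0.71, 0.02, -0.703, 0.021]
ft_force: [1.5, 3.0, 16.8]
finger_gap: 0.0246
time: 32.05
tool_pos: [0.6231, -0.0399, 0.0975]
eef_rot: [0.711, 0.02, -0.703, 0.021]
ft_force: [3.7, 3.5, 10.6]
finger_gap: 0.025
t32.0 tcp [623.1 -39.9  97.5] yaw -86.6 F [ 3.7  3.5 10.6] gap 25.0 q7 -0.82
```

```bash
python3 -m inch '0.0025 0.001 -0.004 0'; python3 -m inch '0.002 0.001 -0.0045 0'; python3 -m inch '0.002 0.0005 -0.0045 0'; python3 -m inch '0 0 0 0; 0 0 0 0'; python3 -c "
from h import *
st()"
```

```text
time: 32.15
tool_pos: [0.625, -0.0396, 0.0943]
eef_rot: [0.71, 0.02, -0.703, 0.021]
ft_force: [-0.5, 2.8, 19.0]
finger_gap: 0.025
time: 32.25
tool_pos: [0.6271, -0.0394, 0.0904]
eef_rot: [0.71, 0.02, -0.703, 0.021]
ft_force: [-1.5, 2.2, 25.0]
finger_gap: 0.0246
time: 32.35
tool_pos: [0.6288, -0.0391, 0.0864]
eef_rot: [0.71, 0.02, -0.703, 0.021]
ft_force: [-2.7, 1.9, 28.3]
finger_gap: 0.0247
time: 32.55
tool_pos: [0.6289, -0.039, 0.0861]
eef_rot: [0.71, 0.02, -0.703, 0.021]
ft_force: [0.0, 3.0, 22.5]
finger_gap: 0.0249
t32.5 tcp [628.9 -39.   86.1] yaw -86.7 F [ 0.   3.  22.5] gap 24.9 q7 -0.81
```

```bash
python3 -m inch '0 0 0 0; 0 0 0 0; 0 0 0 0; 0 0 0.03 0; 0 0 0.08 0; 0 0 0.13 0; 0 -0.04 0.14 0; 0 -0.09 0.14 0; 0 -0.14 0.14 0; 0 -0.19 0.14 0; 0 -0.24 0.14 0; 0 -0.28 0.14 0' 0.6; python3 -m inch '0 0 0 0; 0 0 0 0'; python3 -c "
from h import *
st()
c=camera('top');P=cloud(c);Q=P[155:225,180:335].reshape(-1,3)*1000
for y in range(84,176,3):
    q=Q[(abs(Q[:,1]-y)<1.5)&(Q[:,2]>92)]
    if len(q):print(y,len(q),q[:,0].min().round(),q[:,0].max().round(),np.median(q[:,2]).round(1))
q=Q[(Q[:,1]<-30)&(Q[:,1]>-62)&(Q[:,2]>30)&(Q[:,2]<150)]
for x in range(500,650,8):
    r=q[abs(q[:,0]-x)<4]
    if len(r):print('h',x,len(r),r.min(0).round(),r.max(0).round())
cv2.imwrite('pics/t7.png',cv2.resize(c['frame'][130:260,150:450],None,fx=2.6,fy=2.6))
print(rect(P,(385,185,450,265),.0165,.025))
c=camera('side');cv2.imwrite('pics/s7.png',cv2.resize(c['frame'][130:290,230:400],None,fx=3.7,fy=3.7))
"
```

```text
time: 33.75
tool_pos: [0.6226, -0.3206, 0.2211]
eef_rot: [-0.706, -0.02, 0.707, -0.021]
ft_force: [-0.4, -0.3, -0.1]
finger_gap: 0.0513
time: 33.95
tool_pos: [0.6228, -0.3184, 0.2208]
eef_rot: [-0.706, -0.02, 0.707, -0.02]
ft_force: [0.9, 1.1, 1.0]
finger_gap: 0.0513
t34.0 tcp [ 622.8 -318.4  220.8] yaw -86.8 F [0.9 1.1 1. ] gap 51.3 q7 -0.59
(array([ 512.8, -348.5,  135.7,   38.5,  -16.2]), 232, np.float64(18.9))
```

View pics/t7.png

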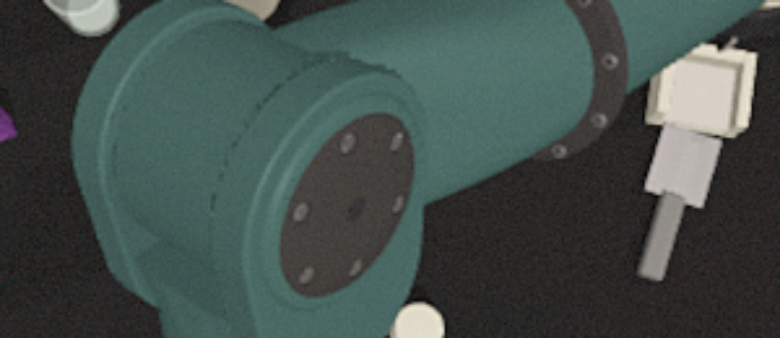

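The arm hides the clamp from the top camera. The scraper now lies with its blade close to the holder's mouth at (690,130), so it has moved. I check the clamp in the side view.

View pics/s7.png

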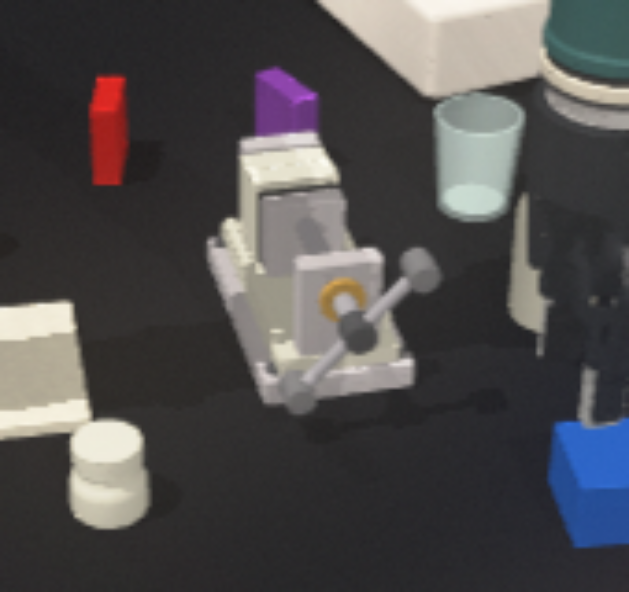

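```bash
python3 -c "
from h import *
c=camera('side');P=cloud(c);Q=P.reshape(-1,3)*1000
Q=Q[(Q[:,0]>490)&(Q[:,0]<650)]
# handle grips
q=Q[(Q[:,1]<-25)&(Q[:,1]>-75)&(Q[:,2]>25)&(Q[:,2]<165)]
for x in range(500,650,8):
    r=q[abs(q[:,0]-x)<4]
    if len(r):print('h',x,len(r),r.min(0).round(),r.max(0).round(),np.median(r,0).round())
q=Q[(Q[:,0]>520)&(Q[:,0]<605)&(Q[:,2]>90)&(Q[:,2]<118)]
for y in range(60,200,4):
    r=q[abs(q[:,1]-y)<2]
    if len(r):print('c',y,len(r),r.max(0).round(1),np.median(r,0).round(1))
"
```

```text
h 516 19 [516. -61.  36.] [520. -38.  49.] [518. -50.  44.]
h 524 36 [520. -61.  31.] [528. -33.  52.] [523. -55.  48.]
h 532 39 [528. -63.  32.] [536. -33.  60.] [531. -55.  48.]
h 540 19 [536. -59.  38.] [543. -44.  65.] [540. -49.  55.]
h 548 15 [545. -48.  57.] [552. -41.  71.] [548. -47.  65.]
h 556 34 [553. -59.  66.] [560. -25.  96.] [558. -47.  84.]
h 564 39 [560. -59.  71.] [568. -27.  97.] [564. -51.  91.]
h 572 36 [568. -60.  70.] [576. -26.  98.] [572. -51.  90.]
h 580 29 [576. -54.  77.] [584. -32. 104.] [579. -47.  95.]
h 588 19 [584. -49.  95.] [591. -40. 114.] [587. -45. 107.]
h 596 28 [592. -56. 105.] [600. -36. 135.] [597. -45. 117.]
h 604 45 [600. -57. 111.] [608. -29. 138.] [604. -48. 132.]
h 612 39 [608. -58. 119.] [616. -29. 140.] [612. -51. 134.]
h 620 12 [616. -54. 122.] [621. -31. 134.] [618. -51. 129.]
c 60 2 [567.   60.7  92.4] [563.   60.6  92. ]
c 64 4 [564.8  64.2  94.5] [560.6  62.7  90.7]
c 68 3 [565.8  69.7  90.9] [563.   67.6  90.5]
c 72 1 [566.6  71.7  91.1] [566.6  71.7  91.1]
c 76 5 [565.1  77.8  92.9] [561.6  74.6  90.6]
c 80 2 [560.4  81.8  91.9
[... 635 characters left out ...]
.9 131.4 105.9]
c 136 14 [587.8 137.7 107.9] [562.4 136.2 107. ]
c 140 19 [585.5 141.6 110. ] [546.2 139.7 106.2]
c 144 15 [589.6 145.9 108.3] [555.6 143.8 105.3]
c 148 32 [584.7 150.  109.5] [545.1 148.4 106.1]
c 152 15 [588.2 153.9 109.9] [559.7 151.1 106.9]
c 156 13 [586.5 157.9 107.6] [554.9 155.6 105.9]
c 160 21 [581.2 161.3 108.7] [541.7 160.  106.2]
c 164 16 [588.1 165.7 108.8] [556.7 164.  106.4]
c 168 17 [583.1 169.9 112.5] [563.3 168.7 107.1]
c 172 33 [581.  174.  112.5] [560.8 172.  107.9]
c 176 27 [584.6 178.  113.9] [550.  175.7 110.4]
c 180 19 [582.2 181.8 114.5] [562.4 179.5 111.4]
c 184 11 [571.9 185.4 113. ] [542.8 183.8 110.8]
c 188 8 [578.3 189.2 112. ] [560.9 187.2 109.5]
```

Clamp check: the handle has come to rest at about 0.78 rad past the top, so screw ≈ 13.35 and squash ≈ 4 mm. The stack is tight between the jaws. Next I measure the scraper.

```bash
cat > m.py <<'E'
from h import *
c=camera('top');P=cloud(c);hsv=cv2.cvtColor(c['frame'],cv2.COLOR_BGR2HSV)
g=c['frame'].astype(int);K,R,t=c['K'],c['R'],c['t'];C=-R.T@t
def onz(uv,z):
    d=np.c_[(uv[:,0]-K[0,2])/K[0,0],(uv[:,1]-K[1,2])/K[1,1],np.ones(len(uv))]@R
    return C+d*((z-C[2])/d[:,2])[:,None]
br=g.max(2);m=np.zeros(br.shape,bool);m[170:265,385:445]=True
Q=P*1000
hand=m&(br>70)&(br<175)&(Q[...,0]<540)
v,u=np.nonzero(hand);X=onz(np.c_[u,v],.018)*1000
print('handle',cv2.minAreaRect(X[:,:2].astype(np.float32)),len(X))
q=X[:,:2];mu=q.mean(0);w=np.linalg.svd(q-mu)[2][0] if 0 else np.linalg.eigh(np.cov(q.T))[1][:,1]
print('pca',mu.round(1),np.degrees(np.arctan(w[1]/w[0])).round(1))
bl=m&(br>=175)&(Q[...,2]<16)&(Q[...,0]<602)
v,u=np.nonzero(bl);X=onz(np.c_[u,v],.011)*1000
print('blade',cv2.minAreaRect(X[:,:2].astype(np.float32)),len(X))
print('holder',rect(P,(390,135,450,190),.035,.055))
E
python3 m.py; python3 -c "
import cv2
c=cv2.imread('pics/t7.png')
from h import *
f=camera('top')['frame'][125:260,370:460];cv2.imwrite('pics/t8.png',cv2.resize(f,None,fx=4.4,fy=4.4,interpolation=cv2.INTER_CUBIC))"
```

```text
handle ((490.6303405761719, -359.12152099609375), (62.91481018066406, 97.73419952392578), 81.90032958984375) 368
pca [ 491.  -349.6] -21.2
blade ((566.5061645507812, -381.1651306152344), (66.80291748046875, 83.52620697021484), 69.30449676513672) 540
holder (array([ 639.4, -392.4,   93.8,   79.3,   79.1]), 394, np.float64(45.3))
```

View pics/t8.png

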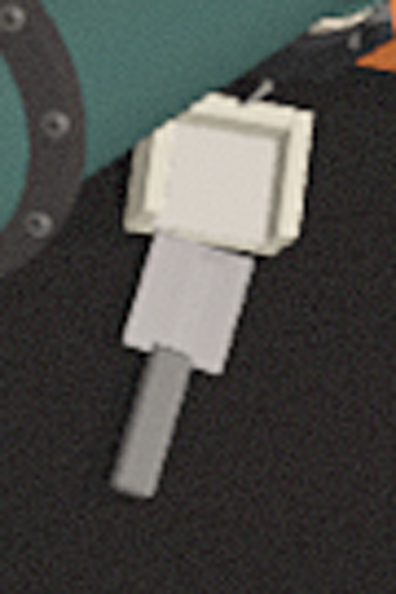

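```bash
python3 - <<'E'
from h import *
c=dict(np.load('pics/top0.npz'));K,R,t=c['K'],c['R'],c['t'];C=-R.T@t
def w(p,z):
    u,v=p[0]/4.4+370-.4,p[1]/4.4+125-.4
    d=R.T@np.array([(u-K[0,2])/K[0,0],(v-K[1,2])/K[1,1],1]);return (C+d*((z-C[2])/d[2]))[:2]*1000
for n,p,z in [('hrear',(134,496),.018),('hfront',(173,352),.018),('bl RL',(123,343),.011),('bl RR',(218,374),.011),('bl FL',(155,232),.011),('bl FR',(253,258),.011),('hold FL top',(125,230),.045),('hold FR top',(272,255),.045)]:
    print(n,w(p,z).round(1))
E
```

```text
hrear [ 443.9 -334.6]
hfront [ 530.3 -362.4]
bl RL [ 537.2 -334.6]
bl RR [ 518.2 -390.8]
bl FL [ 606.  -357.5]
bl FR [ 589.7 -416.3]
hold FL top [ 598.6 -330.2]
hold FR top [ 583.3 -416.3]
```

```bash
python3 -m inch '-0.03 -0.01 0 -7; -0.07 -0.02 -0.02 -14; -0.11 -0.03 -0.05 -21; -0.131 -0.0315 -0.09 -21; -0.131 -0.0315 -0.12 -21; -0.131 -0.0315 -0.15 -21; -0.131 -0.0315 -0.15 -21; -0.131 -0.0315 -0.15 -21; -0.131 -0.0315 -0.15 -21'; python3 - <<'E'
from h import *
st()
c=camera('side');f=c['frame'];cv2.imwrite('pics/s9.png',cv2.resize(f[240:400,230:450],None,fx=3.5,fy=3.5))
P=cloud(camera('top'));print(rect(P,(390,135,450,190),.035,.055))
E
```

```text
time: 35.1
tool_pos: [0.4943, -0.349, 0.0734]
eef_rot: [0.7, -0.108, -0.698, -0.107]
ft_force: [-0.3, -0.0, 0.3]
finger_gap: 0.0514
t35.1 tcp [ 494.3 -349.    73.4] yaw -107.5 F [-0.3 -0.   0.3] gap 51.4 q7 -0.54
(array([ 671.4, -400.2,   92.6,   23.9,   67.5]), 192, np.float64(45.5))
```

View pics/s9.png

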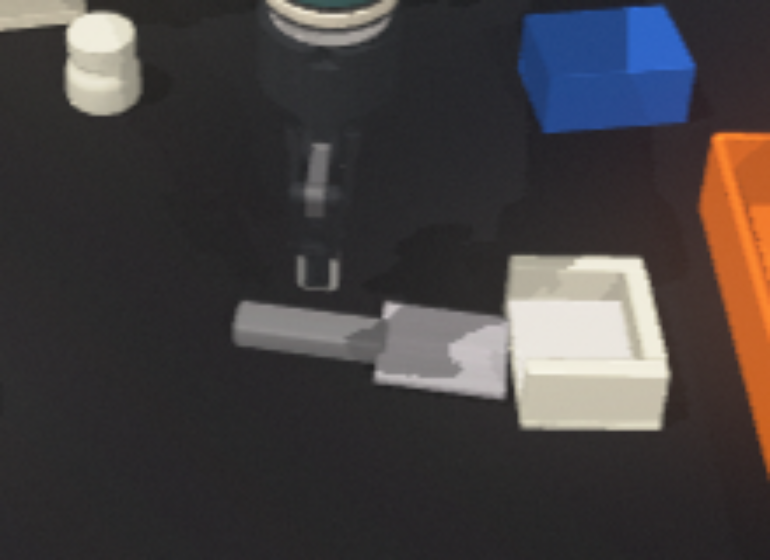

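```bash
python3 -m inch '-0.001 0 -0.03 0; -0.001 0 -0.05 0; -0.001 0 -0.063 0; -0.001 0 -0.069 0; -0.001 0 -0.069 0; -0.001 0 -0.069 0'; python3 -m inch '0 0 0 0; 0 0 0 0; 0 0 0 0; 0 0 0 0; 0 0 0 0; 0 0 0 0; 0 0 0 0' 0.1;python3 -c "
from h import *
st()"
```

```text
time: 35.8
tool_pos: [0.4925, -0.349, 0.0036]
eef_rot: [0.699, -0.109, -0.698, -0.108]
ft_force: [0.4, -0.6, -0.2]
finger_gap: 0.0512
time: 36.5
tool_pos: [0.4925, -0.349, 0.0038]
eef_rot: [0.699, -0.109, -0.698, -0.108]
ft_force: [-0.5, 1.1, 6.6]
finger_gap: 0.0224
t36.5 tcp [ 492.5 -349.     3.8] yaw -107.6 F [-0.5  1.1  6.6] gap 22.4 q7 -0.46
```

```bash
python3 -m inch '-0.01 0.003 0.001 0; -0.02 0.006 0.001 0; -0.02 -0.004 0.001 3; -0.015 -0.014 0.001 7; -0.0095 -0.014 0.001 7; -0.0095 -0.014 0.001 7; -0.0095 -0.014 0.001 7; -0.0095 -0.014 0.001 7';python3 - <<'E'
from h import *
s=st()
c=camera('top');f=c['frame'];cv2.imwrite('pics/t10.png',cv2.resize(f[125:260,370:460],None,fx=4.4,fy=4.4,interpolation=cv2.INTER_CUBIC))
P=cloud(c)*1000
b=P[165:230,380:450].reshape(-1,3);b=b[(b[:,2]>6)&(b[:,2]<15)&(b[:,0]<605)&(b[:,0]>515)]
a=np.radians(-10.6);d=np.array([np.cos(a),np.sin(a)]);n=np.array([-d[1],d[0]]);M=np.array([601.2,-385.1])
q=np.c_[(b[:,:2]-M)@d,(b[:,:2]-M)@n]
for x in range(-90,10,10):
    r=q[abs(q[:,0]-x)<5]
    if len(r): print(x,len(r),np.percentile(r[:,1],[2,50,98]).round(1))
h=P[135:190,390:450].reshape(-1,3);h=h[(h[:,2]>40)&(h[:,2]<52)]
q=np.c_[(h[:,:2]-M)@d,(h[:,:2]-M)@n];print('holder',np.percentile(q,[0,2,98,100],axis=0).round(1))
E
```

```text
time: 37.3
tool_pos: [0.4828, -0.3624, 0.0038]
eef_rot: [0.704, -0.066, -0.704, -0.065]
ft_force: [0.2, -1.1, 1.6]
finger_gap: 0.0228
t37.3 tcp [ 482.8 -362.4    3.8] yaw -100.6 F [ 0.2 -1.1  1.6] gap 22.8 q7 -0.34
holder [[ 66.5 -45.2]
 [ 66.6 -44.9]
 [ 77.7 -28.2]
 [ 78.  -27.5]]
```

View pics/t10.png

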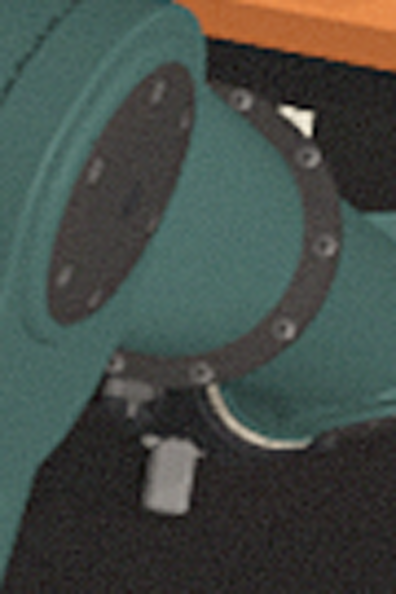

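```bash
cat > sd.py <<'E'
from h import *
st()
c=camera('side');P=cloud(c)*1000;f=c['frame']
cv2.imwrite('pics/s11.png',cv2.resize(f[240:400,280:450],None,fx=3.7,fy=3.7))
a=np.radians(-10.6);d=np.array([np.cos(a),np.sin(a)]);n=np.array([-d[1],d[0]]);M=np.array([601.2,-385.1])
b=P.reshape(-1,3);br=f.reshape(-1,3).max(1)
q=np.c_[(b[:,:2]-M)@d,(b[:,:2]-M)@n,b[:,2]]
r0=q[(q[:,2]>6.5)&(q[:,2]<18)&(q[:,0]>-90)&(q[:,0]<5)&(abs(q[:,1])<45)&(br>60)]
for x in range(-90,10,8):
    r=r0[abs(r0[:,0]-x)<4]
    if len(r)>3: print(x,len(r),np.percentile(r[:,1],[2,50,98]).round(1),np.median(r[:,2]).round(1))
h=q[(q[:,2]>41)&(q[:,2]<50)&(q[:,0]>-15)&(q[:,0]<95)&(abs(q[:,1])<60)];print('holder',len(h),np.percentile(h[:,:2],[1,99],axis=0).round(1).tolist())
E
python3 sd.py
```

```text
t37.4 tcp [ 482.7 -362.4    3.9] yaw -100.6 F [ 0.9 -0.6  1.3] gap 22.8 q7 -0.34
-90 15 [-13.6  -9.1  12.7] 15.3
-82 76 [-29.5  -9.3  28.2] 12.3
-74 91 [-30.8  -1.7  27.2] 11.8
-66 91 [-30.3  -1.8  27.2] 12.1
-58 93 [-30.2  -2.9  28.6] 11.9
-50 96 [-31.   -3.   27.7] 12.2
-42 92 [-30.5  -5.3  26.6] 12.0
-34 95 [-31.2  -1.6  27.9] 11.9
-26 92 [-31.7  -3.3  27.3] 12.3
-18 92 [-31.3  -2.1  26.9] 11.5
-10 36 [-30.9  -1.3  27. ] 11.8
-2 29 [-44.2 -13.8  39.6] 12.9
holder 625 [[-0.6, -47.6], [75.9, 46.4]]
```

```bash
python3 -m inch '0 0.001 0 0; 0.01 -0.001 0 0; 0.016 -0.002 0 0; 0.022 -0.003 0 0; 0.028 -0.004 0 0; 0.034 -0.0055 0 0; 0.034 -0.0055 0 0'; python3 sd.py
```

```text
time: 38.1
tool_pos: [0.5165, -0.3675, 0.0039]
eef_rot: [-0.704, 0.065, 0.704, 0.066]
ft_force: [-0.2, 1.3, 4.1]
finger_gap: 0.0227
t38.1 tcp [ 516.5 -367.5    3.9] yaw -100.6 F [-0.2  1.3  4.1] gap 22.7 q7 -0.40
-82 7 [-21.9 -17.9 -15.2] 12.9
-74 14 [-14.5 -10.   -8.5] 12.9
-66 29 [-12.1  -7.9   6.2] 15.1
-58 23 [-11.8  -9.1  10.7] 14.3
-50 57 [-29.1  -9.5  30.8] 12.4
-42 96 [-30.2  -1.9  31.5] 12.0
-34 92 [-29.5  -1.2  31.7] 11.9
-26 91 [-28.5  -2.7  28.8] 12.3
-18 90 [-28.9  -2.   28.7] 12.0
-10 93 [-29.6  -3.   28. ] 12.3
-2 81 [-44.2  -2.2  36.1] 12.3
6 4 [-41.1  -3.   22.5] 17.2
holder 623 [[-1.0, -47.4], [76.1, 45.9]]
```

```bash
python3 -m inch '0.007 -0.0013 0 0; 0.014 -0.0026 0 0; 0.021 -0.004 0 0; 0.028 -0.0052 0 0; 0.033 -0.0062 0 0; 0.037 -0.007 0 0; 0.037 -0.007 0 0; 0.037 -0.007 0 0'; python3 sd.py
```

```text
time: 38.95
tool_pos: [0.5532, -0.3747, 0.0039]
eef_rot: [-0.704, 0.065, 0.704, 0.066]
ft_force: [-1.3, 1.3, 4.6]
finger_gap: 0.0225
t39.0 tcp [ 553.2 -374.7    3.9] yaw -100.6 F [-1.3  1.3  4.6] gap 22.5 q7 -0.46
-90 10 [-10.7  -8.6   1.9] 12.4
-82 20 [-11.6  -8.4   4.9] 14.9
-74 16 [-10.8  -9.    4.8] 12.8
-66 28 [-11.7  -8.6   6.6] 16.3
-58 10 [-24.  -16.4 -15.3] 14.2
-42 8 [-16.9 -12.3  -7.9] 14.1
-34 18 [-11.2  -9.6  -6.8] 12.5
-26 22 [-12.2  -9.8  10.2] 14.2
-18 24 [-21.6 -10.3  10. ] 14.8
-10 81 [-28.6  -7.4  28. ] 12.4
-2 76 [-41.9  -2.6  36.5] 12.0
6 4 [-42.   -7.4  -0.5] 17.4
holder 623 [[-0.7, -47.5], [76.1, 46.8]]
```

```bash
python3 -m inch '0.002 -0.0004 0 0; 0.002 -0.0004 -0.001 0; 0.002 -0.0004 -0.001 0'; python3 -m inch '0 0 0 0; 0 0 0 0; 0 0 0 0; 0 0 0 0; 0 0 0.02 0; 0 0 0.06 0; 0 0 0.11 0; 0 0 0.16 0; -0.04 0.02 0.19 0; -0.08 0.04 0.19 0; -0.12 0.06 0.19 0; -0.12 0.06 0.19 0' 0.6; python3 -m inch '-0.05 0.04 0 0; -0.10 0.08 0 0; -0.10 0.13 0 0; -0.10 0.18 0 0;  -0.10 0.22 0 0; -0.10 0.22 0 0; -0.10 0.22 0 0'; python3 sd.py; python3 - <<'E'
from h import *
c=camera('top');f=c['frame'];P=cloud(c);t=f[90:320,120:460];s=camera('side')['frame'][130:400,200:450]
cv2.imwrite('pics/fin.png',np.hstack([cv2.resize(t,(450,304)),cv2.resize(s,(340,304))]))
for n,b,z0,z1 in [("purple",(120,160,158,192),.06,.08),("red",(110,222,152,250),.04,.09),("beaker",(160,100,202,150),.03,.1),("tip",(310,100,355,155),.04,.06),("jar",(295,240,330,275),.04,.07),("dish",(390,290,440,335),.01,.03),("weight",(165,275,192,300),.03,.06)]:
    print(n,rect(P,b,z0,z1))
E
```

```text
time: 39.3
tool_pos: [0.5544, -0.375, 0.0039]
eef_rot: [-0.704, 0.065, 0.705, 0.066]
ft_force: [-4.1, 2.5, 11.9]
finger_gap: 0.0224
time: 40.5
tool_pos: [0.4272, -0.3113, 0.193]
eef_rot: [-0.702, 0.065, 0.706, 0.07]
ft_force: [-0.4, 0.0, -0.6]
finger_gap: 0.0513
time: 41.2
tool_pos: [0.3359, -0.0931, 0.1932]
eef_rot: [0.704, -0.063, -0.704, -0.064]
ft_force: [0.2, -0.3, -0.2]
finger_gap: 0.0506
t41.2 tcp [335.9 -93.1 193.2] yaw -100.3 F [ 0.2 -0.3 -0.2] gap 50.6 q7 -0.92
-90 13 [-10.9  -8.8  11.5] 15.9
-82 20 [-11.6  -8.7   7.3] 14.7
-74 25 [-11.1  -7.5   8.7] 15.2
-66 26 [-11.2  -8.5   8.7] 15.0
-58 25 [-12.8  -7.9  11. ] 15.3
-50 25 [-13.   -8.9  10.6] 15.6
-42 34 [-11.8  -6.9  12.3] 16.7
-34 27 [-12.   -8.9  11. ] 15.8
-26 27 [-12.2  -8.8  10.5] 15.0
-18 27 [-12.3  -8.9   8.7] 15.5
-10 66 [-30.  -10.9  29.3] 11.8
-2 80 [-43.1  -3.9  39.2] 12.0
holder 620 [[-0.9, -47.2], [76.1, 46.0]]
purple (array([595. , 343.9,  64.7,  23.8, -67.8]), 235, np.float64(69.8))
red (array([444. , 353.9,  66.3,  22. ,  77.8]), 267, np.float64(69.6))
beaker (array([731.4, 237.6,  70.5,  69.4, -62.8]), 537, np.float64(67.2))
tip (array([ 732.5, -158.6,  101.5,   69.7,   -1.4]), 982, np.float64(50.8))
jar (array([407.7, -85.2,  29.4,   4.8, -49.3]), 23, np.float64(55.6))
dish (array([ 253. , -360.5,   89.2,   89. ,   34.9]), 1044, np.float64(18.4))
weight (array([318.4, 236.1,  37.6,  34.5,  89.6]), 199, np.float64(44.9))
```

View pics/fin.png

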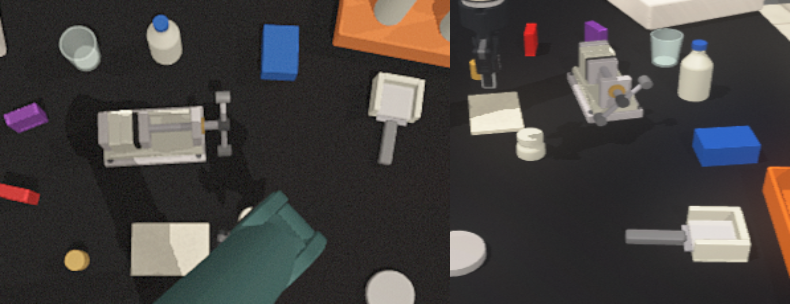

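```bash
python3 - <<'E'
from h import *
for n in ('top','side'):
    c=camera(n);P=cloud(c)*1000;b=P.reshape(-1,3)
    a=np.radians(-10.6);d=np.array([np.cos(a),np.sin(a)]);k=np.array([-d[1],d[0]]);M=np.array([601.2,-385.1])
    q=np.c_[(b[:,:2]-M)@d,(b[:,:2]-M)@k,b[:,2]]
    r=q[(q[:,2]>11)&(q[:,2]<24)&(q[:,0]>-130)&(q[:,0]<-20)&(abs(q[:,1])<20)];print(n,'handle rear',np.percentile(r[:,0],[0,1,2]).round(1))
    Q=b[(b[:,1]<-25)&(b[:,1]>-75)&(b[:,2]>20)&(b[:,2]<160)&(b[:,0]>490)&(b[:,0]<650)]
    e=[Q[Q[:,0]>603],Q[Q[:,0]<538]]
    print('grips',[np.r_[x.min(0),x.max(0)].round(0).tolist() for x in e if len(x)])
    Q=b[(b[:,0]>525)&(b[:,0]<595)&(b[:,2]>88)&(b[:,2]<120)]
    print('z by y',[(y,np.median(Q[abs(Q[:,1]-y)<2][:,2]).round(0)) for y in range(88,192,4) if (abs(Q[:,1]-y)<2).sum()>5])
E
```

```text
top handle rear [-96.7 -96.2 -95.7]
grips [[603.0, -52.0, 120.0, 622.0, -28.0, 140.0], [517.0, -57.0, 38.0, 538.0, -33.0, 55.0]]
z by y [(88, np.float64(90.0)), (92, np.float64(90.0)), (96, np.float64(99.0)), (100, np.float64(101.0)), (104, np.float64(101.0)), (108, np.float64(102.0)), (112, np.float64(101.0)), (116, np.float64(98.0)), (120, np.float64(99.0)), (124, np.float64(98.0)), (128, np.float64(104.0)), (132, np.float64(106.0)), (136, np.float64(106.0)), (140, np.float64(106.0)), (144, np.float64(105.0)), (148, np.float64(105.0)), (152, np.float64(105.0)), (156, np.float64(106.0)), (160, np.float64(106.0)), (164, np.float64(105.0)), (168, np.float64(105.0)), (172, np.float64(108.0)), (176, np.float64(111.0)), (180, np.float64(110.0)), (184, np.float64(110.0)), (188, np.float64(109.0))]
side handle rear [-97.1 -96.9 -96.5]
grips [[603.0, -60.0, 114.0, 621.0, -27.0, 140.0], [516.0, -62.0, 28.0, 538.0, -34.0, 57.0]]
z by y [(92, np.float64(94.0)), (96, np.float64(96.0)), (100, np.float64(98.0)), (104, np.float64(102.0)), (108, np.float64(103.0)), (112, np.float64(102.0)), (116, np.float64(101.0)), (120, np.float64(100.0)), (124, np.float64(100.0)), (128, np.float64(103.0)), (132, np.float64(105.0)), (136, np.float64(105.0)), (140, np.float64(107.0)), (144, np.float64(107.0)), (148, np.float64(106.0)), (152, np.float64(107.0)), (156, np.float64(106.0)), (160, np.float64(106.0)), (164, np.float64(107.0)), (168, np.float64(107.0)), (172, np.float64(108.0)), (176, np.float64(110.0)), (180, np.float64(111.0)), (184, np.float64(111.0)), (188, np.float64(110.0))]
```

```bash
python3 -c "
from cell import *
print(job_done())"
```

```text
the job is handed in; nothing more can be done
None
```

The job is handed in: two gel cassettes were on the bench, and both are now clamped in the bay with the scraper in its holder. It took about 41 s of the 208 s allowed.

- **Cassettes:** I stood them side by side, upright and square to the jaws, and left the purple and red look-alikes alone. The depth readings show them tight between the moving jaw and the fixed jaw.
- **Clamp:** I wound the T-handle in over five regrips until the force at the grip climbed from about 4–10 N to 22–28 N. After I let go, the handle settled at a screw turn of about 13.3 rad. I work that out to roughly 4 mm of pad squash, well over the 2 mm needed, but it comes from the handle angle and was not measured directly.
- **Scraper:** It had been knocked up to the holder's mouth, so I measured it again, pulled it back, lined it up and slid it in. Its handle's rear end puts the blade tip about 60 mm past the mouth, where at least 52 mm is needed. Its other visible edges gave about 58 mm.
- **Other things:** The purple and red look-alikes, beaker, tip box, dish and weight still measure within about 1 mm of where they started. The arm partly hid the jar in the last top view, so its final position is unmeasured. I did not re-measure the bottle either. In the last side view both stand where they were.

No check failed. The gripper was open and clear of everything at the end.

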